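# Ink the seal and stamp a plaque with the seal press

### The arm

A 6-joint arm with a two-finger parallel gripper is mounted at the origin on the work surface. World frame = base frame: x ahead of the robot, y to its left, z up, the work surface at z = 0. Lengths are in mm, angles in rad, forces in N, time in s.
With the tool pointing down it reaches from about 300 to 775 mm from the base axis. Payload 14.6 kg.
Tool frame: the origin (TCP) lies at the very end of the fingers, on their centre line; the grasp point (between the pads) lies 19 mm behind it; z points along the fingers, y is the line along which they close (so a half turn about z gives the same grasp; the last joint's range is limited). The gripper opens to 94 mm and grips with 3 to 60 N. Pads are 16 mm wide; open, the fingers measure 119 mm over their backs; the gripper's body (75 mm by 177 mm) begins 78 mm behind the grasp point.
Start: joints at [1.065, 0.3, 1.521, -0, 1.321, -0.067], TCP at [233.665, 497.885, 205.446] pointing down, gripper open.
Joint ranges: [-3.03, 3.03], [-0.79, 2.21], [0.23, 2.52], [-1.04, 4.18], [0, 3.07], [-2.55, 2.55]. Speed limits (rad/s): [2.22, 2.22, 2.57, 3.14, 3.14, 3.14].

### API

Orientations are given as [roll, pitch, yaw] about the fixed x, y, z axes, in that order (R = Rz(yaw) Ry(pitch) Rx(roll)).
In Python, from cell import manip, camera, get_calibration gives the robot as it stands. The module is installed in compiled form; this text tells all that it offers.
- The arm moves only by the tool jog_arm, never from a script. Its argument "plan" is one flat list of numbers, 6 for each row, row after row: the shift along the world's x, y, z in m, then the turn, a rotation vector about the world's x, y, z in degrees. A call has 1 to 20 rows; each row is the pose to reach, as a shift and turn from the pose commanded when the call began; what a row does not reach only later rows make up. A row lasts 1/10 s, in which the tool goes at most 50 mm and 8.59 degrees, less where a joint would pass 70% of its speed; a pose out of reach is approached as far as the arm can. A call with a gripper value outside its range is refused whole. "claw" is the finger opening in m, from 0 to 0.094, set as the call begins (left out, the last holds). The fingers move at their own pace and stop on an object; "force" is the grip in N (left out, the last holds). Time passes only in rows, so rows that repeat a pose let the fingers close. It gives the time, the measured TCP pose, the force, the opening and the grip force at its end, in the units of the state.
- manip.read_state(): the state, without advancing time (a new reading comes with each control period).
- camera(name): name is "scene" or "top"; returns (picture, depth): 420x560x3 uint8, red, green, blue; 420x560 float32, mm along the optical axis (not along the pixel's ray), 0 where there is no reading.
- get_calibration(name): a dict with "fx", "fy", "cx", "cy" (pixels), "k1" (the pictures are not rectified: a ray, as slopes to the right and down, at radius r is drawn at 1 + k1 r^2 times it, then the intrinsics apply), "origin" and "attitude" of the camera in the world. Camera axes: x right, y down, z forward; pixel columns grow to the right and rows downward; lengths in mm; the calibration is good to about 2 mm. A picture is of the moment at which its call begins. get_calibration takes no time and is no camera call.
- manip.sign_off(): hands the job in; it is judged then, once.
The state is a dict: "clock": time; "joints": joint angles; "qd": joint speeds; "effort": joint torques, N m; "eef_pos": TCP position; "eef_rot": TCP orientation; "wrist_force": force on the tool from outside, world axes, zero at the start; "moment": the same for the moment, N m; "finger_gap": finger opening in mm; "finger_force": force on a finger pad.
Only numpy, scipy, OpenCV 4.12 (cv2) and the standard library are available. Lean on these libraries where they do the work, as an engineer would, in place of code of your own. Each camera call takes 0.05 s, during which the arm holds its last target. There are 200 camera calls.

### The job

Ink the seal of the small press by pushing its black knob all the way down while the pad is under it, let it spring back up, then move the ink tray out and park it on the cork mat. Next slide the wooden plaque along the desk, without lifting it, until the red frame on it is centred under the seal and square to it, and push the knob all the way down to stamp it, never anywhere but in the frame. Leave the plaque in place under the raised seal, and do not disturb the cup, the bowl or the paperweight.

Things in the scene. Friction and masses are not known exactly. Their poses are not given: they have to be found in the camera images.
- seal: stamping seal, a 14 x 14 mm square block, 30 mm high, at the bottom of the press's vertical plunger; origin at the centre of its stamping face, 40 mm above the desk when raised. Its x axis is the press's forward axis, z up. Seen from the robot it points roughly left, so the work is fed in from the right. It moves only up and down, and has a spring cushion of its own on the plunger
- press: green C-frame press, fixed on the desk; origin on the desk straight below the seal, same axes. Head: a box overhanging the work, x -80 to +80, y -28 to +28 mm, 135 to 195 mm above the desk. Arm: x +20 to +80 mm, 150 to 195 mm high, runs to -y (away from the robot) to a post 45 x 45 mm, 200 mm high, centred at x +50, y -155 mm, on a foot plate 90 x 80 x 14 mm
- knob_top (a point): top centre of the press's round black knob (48 mm across, nearly flat on top), directly above the seal, 252 mm above the desk when raised; push it straight down
- plunger (a joint): downward travel of the plunger, seal and knob, in m: 0 raised, 0.032 at its stop. A spring raises it: about 3 N to start, 6 N at 0.022, where the seal meets the ink pad or the plaque. From there the seal's cushion yields: at full travel (to 0.030 or more) the knob takes 13 to 15 N, of which the seal presses with 6 to 7 N
- tray_pad (a point): centre of the top of the red ink pad, 18 mm above the tray's underside, in a white open square tray 60 x 60 mm with a 22 mm high rim (loose, about 180 g, standing on the desk, at first under the seal). The tray has a handle, see tray_grip
- tray_grip (a point): point on the tray's dark wooden handle, half-way up, where it is best gripped; the handle is a block 24 mm wide (y), 24 mm high, that runs from the tray's rim at x -30 mm to x -91 mm from the pad's centre, to the robot's right; this point is at x -73 mm. At the start it lies beneath the overhanging head of the press
- mat: thin square cork mat, 120 x 120 mm, 1 mm, fixed flat on the desk (it does not obstruct); origin at its centre. The tray's pad is to be parked over it
- plaque_center (a point): centre of the pale wooden plaque, 130 mm long (x), 60 mm wide (y), 18 mm thick, loose, about 100 g, flat on the desk; this point is 9 mm above its underside. x axis along its length, towards the end with the red frame; that end points roughly to the robot's left, like the press's forward axis
- plaque_mark (a point): centre of the red square frame (26 mm inside, 32 mm outside) on the plaque's top, 30 mm from the plaque's centre along its x axis, and so 35 mm from its far end; same axes as the plaque
- cup: white cup, 72 mm across the rim, 85 mm high; origin at the centre of its underside; bystander
- bowl: blue bowl, 96 mm across, 45 mm high; origin at the centre of its underside; bystander
- weight: dark wooden paperweight bar, 40 x 240 x 22 mm, long along its y; origin at the centre of its underside; bystander

How it is judged (in metres and radians):
On the way, in this order (a step that is already met when the one before it is completed fails the run):
1. the seal is pressed on the ink pad with more than 3 N (contact force between seal and tray above 3 N and horizontal distance between tray_pad and seal below 0.02 m and value of joint plunger above 0.022 m), for 0.1 s.
2. the seal is up again and the tray's pad is parked within 30 mm of the mat's centre (value of joint plunger below 0.004 m and horizontal distance between tray_pad and mat below 0.03 m), for 0.2 s.
3. the red frame's centre is within 5 mm of the seal's axis, square to it within 10 degrees, the seal still raised (horizontal distance between plaque_mark and seal below 0.005 m and angle between the x axis of plaque_mark and the x axis of seal, either way round below 0.17 rad and value of joint plunger below 0.004 m), for 0.2 s.
4. the seal is pressed on the plaque with more than 3 N, in the frame (horizontal distance between plaque_mark and seal below 0.005 m and angle between the x axis of plaque_mark and the x axis of seal, either way round below 0.17 rad and contact force between seal and plaque above 3 N and value of joint plunger above 0.022 m), for 0.1 s.
At the end, for the whole second after the job is handed in: The frame's centre is within 5 mm of the seal's axis and square to it within 10 degrees, the plaque flat on the desk, the plunger up (within 4 mm), the tray upright with its pad within 30 mm of the mat's centre, everything released and at rest (all of step 3 and horizontal distance between tray_pad and mat below 0.03 m and angle between each of plaque_center, tray_pad's own z axis and vertical below 0.06 rad and height (world z) of plaque_center below 0.013 m and linear speed of each of plaque, tray below 0.02 m/s and contact force between the fingers and anything else below 0.5 N); the robot touches nothing.
It fails at once if the plaque is lifted more than 25 mm off the desk instead of slid (height (world z) of plaque_center above 0.034 m).
It fails at once if the seal is pressed on the plaque with the frame's centre more than 7 mm off (contact force between seal and plaque above 2 N and horizontal distance between plaque_mark and seal above 0.007 m).
It fails at once if the cup is moved more than 25 mm (distance of cup from where it was at the start of the episode above 0.025 m).
It fails at once if the bowl is moved more than 25 mm (distance of bowl from where it was at the start of the episode above 0.025 m).
It fails at once if the paperweight is moved more than 25 mm (distance of weight from where it was at the start of the episode above 0.025 m).
It also fails if it takes over 72 s, if anything falls off the work surface, if the arm or the gripper's body presses on something with over 40 N, if the wrist force passes 120 N, or if a joint passes its speed limit or range.

## Working session

There is one attempt and no reset: what is moved stays moved. The work goes in short steps, Python scripts to look and compute and a tool call to move; the robot and the scene stay as the last step left them, time stands still between calls to the robot, and variables do not carry over. Pictures are saved under pics/ and viewed, at most 10 in all, crops included, and the job is handed in when it is done.

Besides the shell and the picture viewer there is one more tool, called as a command line: name --argument value ..., lists and objects as JSON in quotes. jog_arm: Moves the arm, as the interface text tells. Its arguments: {"type":"object","properties":{"plan":{"type":"array"},"claw":{"type":"number"},"force":{"type":"number"}},"required":["plan"]}

```bash
mkdir -p pics
cat > h.py <<'E'
import numpy as np, cv2
from cell import manip, camera, get_calibration
def grab(n,fn=None):
    p,d=camera(n)
    if fn: cv2.imwrite('pics/'+fn,p[:,:,::-1])
    np.savez('last_%s.npz'%n,p=p,d=d)
    return p,d
def load(n):
    z=np.load('last_%s.npz'%n); return z['p'],z['d']
def att(c):
    a=np.array(c['attitude'],float)
    if a.shape==(3,3): return a
    from scipy.spatial.transform import Rotation as R
    return R.from_euler('xyz',a).as_matrix()
def rays(n,uv):
    c=get_calibration(n); uv=np.atleast_2d(np.array(uv,float))
    K=np.array([[c['fx'],0,c['cx']],[0,c['fy'],c['cy']],[0,0,1.]])
    s=cv2.undistortPoints(uv[:,None],K,np.array([c['k1'],0,0,0.])).reshape(-1,2)
    return s,np.array(c['origin'],float),att(c)
def plane(n,uv,z):
    s,o,R=rays(n,uv); d=np.c_[s,np.ones(len(s))]@R.T
    return o+d*((z-o[2])/d[:,2])[:,None]
def cloud(n,d):
    v,u=np.mgrid[0:420,0:560]
    s,o,R=rays(n,np.c_[u.ravel(),v.ravel()])
    z=d.ravel()[:,None]
    P=o+(np.c_[s,np.ones(len(s))]*z)@R.T
    P[d.ravel()==0]=np.nan
    return P.reshape(420,560,3)
E
python3 - <<'E'
from h import *
for n in('scene','top'):
    grab(n,n+'0.png');print(get_calibration(n))
print(manip.read_state())
E
```

```text
{'fx': 522.8758821195756, 'fy': 522.8758821195756, 'cx': 281.0266770971072, 'cy': 208.42550379648068, 'k1': -0.13441597424996757, 'origin': array([1361.92055625, -145.70173038,  965.42193891]), 'attitude': array([-2.36638911,  0.01583775,  1.2725716 ])}
{'fx': 520.3670721868763, 'fy': 520.3670721868763, 'cx': 276.06547425100996, 'cy': 205.6742474354525, 'k1': -0.06630351468599688, 'origin': array([ 435.3284374 ,   77.84704808, 1377.56747744]), 'attitude': array([-2.98621628, -0.01442547, -1.59166745])}
{'clock': 0.1, 'joints': array([ 1.06538996e+00,  3.00391023e-01,  1.52150061e+00, -2.24727208e-05,
        1.32067233e+00, -6.65737114e-02]), 'qd': array([ 0.0007895 , -0.0020139 , -0.00169612, -0.00044927, -0.00062307,
       -0.00144098]), 'effort': array([ 1.62937311e-03, -5.32637429e+01, -3.53283727e+01,  7.09864986e-02,
        2.34893057e-02, -7.91265916e-05]), 'eef_pos': array([233.57335908, 497.69517532, 204.96428686]), 'eef_rot': array([-3.14062205e+00, -4.28961694e-05,  2.70276555e+00]), 'wrist_force': array([0.17752861, 0.11255639, 0.26313479]), 'moment': array([ 0.00515603, -0.03145857,  0.05399199]), 'finger_force': 0.0, 'finger_gap': 93.82302530335667}
```

View pics/scene0.png

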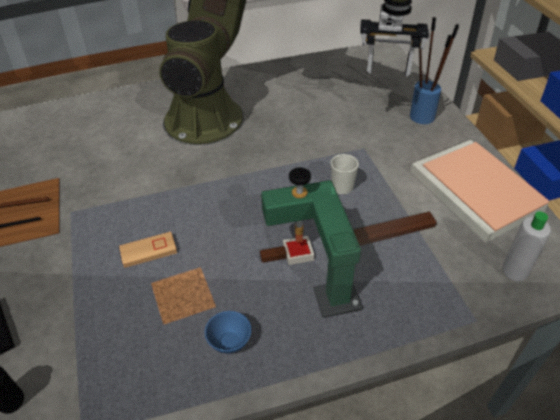

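View pics/top0.png

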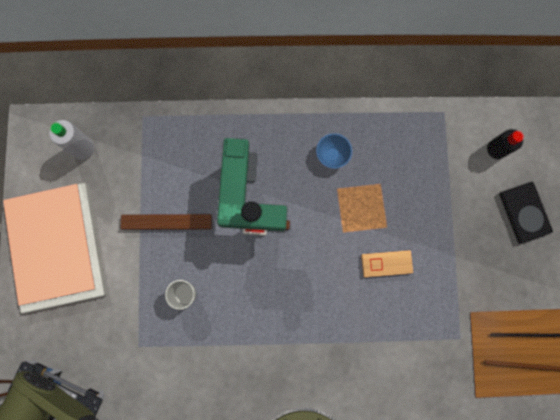

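The top view shows the knob at (251,211), handle end at (288,226), mat at (362,208), plaque at (387,264) with its frame at (376,264), and bowl at (334,152). It also shows the cup at (180,295) and the bar at (167,222). In the scene view the red pad is at (298,248).

```bash
cat >> h.py <<'E'
def mask(p,lo,hi,roi=None):
    m=cv2.inRange(cv2.cvtColor(p,cv2.COLOR_RGB2HSV),lo,hi)
    if roi:
        k=np.zeros_like(m);x0,y0,x1,y1=roi;k[y0:y1,x0:x1]=1;m=m*k
    return m
def big(m):
    c=max(cv2.findContours(m,cv2.RETR_EXTERNAL,cv2.CHAIN_APPROX_NONE)[0],key=cv2.contourArea)
    return c.reshape(-1,2)
def rect(P): # min-area rectangle in world xy
    return cv2.minAreaRect(P[:,:2].astype(np.float32))
E
python3 - <<'E'
from h import *
np.set_printoptions(precision=1,suppress=True)
p,d=load('top');C=cloud('top',d)
# knob: points above 235mm near press
P=C[170:250,200:310].reshape(-1,3);k=P[(P[:,2]>235)&(P[:,2]<270)]
print('knob',len(k),np.median(k[:,2]),cv2.minEnclosingCircle(k[:,:2].astype(np.float32)),k.mean(0))
p2,d2=load('scene');C2=cloud('scene',d2)
P=C2[150:200,270:330].reshape(-1,3);k=P[(P[:,2]>242)&(P[:,2]<265)&(P[:,0]>380)&(P[:,0]<480)]
print('knob scene',len(k),k.mean(0),np.median(k[:,2]))
g=mask(p,(60,80,30),(95,255,255),(200,120,310,250))>0
P=C[g];h=P[(P[:,2]>180)&(P[:,2]<212)];print('press top',len(h),rect(h),np.median(h[:,2]),h.min(0),h.max(0))
# head strip right edge etc.
q=h[h[:,1]<np.percentile(h[:,1],50)];print('head',rect(q))
m=big(mask(p,(8,60,60),(25,255,255),(330,175,395,240)));print('mat',rect(plane('top',m,1)))
m=big(mask(p,(8,60,90),(25,255,255),(350,242,425,285)));print('plaque',len(m),rect(plane('top',m,18)))
r=mask(p,(0,140,60),(8,255,255),(362,250,392,280));c=big(r);print('frame',rect(plane('top',c,18)))
m=mask(p2,(0,150,90),(6,255,255),(280,225,320,270))|mask(p2,(174,150,90),(180,255,255),(280,225,320,270))
c=big(m);print('pad',rect(plane('scene',c,18)),c.min(0),c.max(0))
m=big(mask(p2,(8,60,60),(25,255,255),(140,260,225,330)));print('mat s',rect(plane('scene',m,1)))
m=big(mask(p2,(8,60,90),(25,255,255),(110,225,190,275)));print('plq s',rect(plane('scene',m,18)))
cv2.imwrite('pics/crop0.png',np.hstack([cv2.resize(p[180:290,190:420],None,fx=1.7,fy=1.7)[:,:400,::-1],cv2.resize(p2[190:280,240:340],(360,187))[:,:,::-1]]))
E
```

```text
knob 355 251.23758934862235 ((601.2360229492188, 112.38987731933594), 23.531423568725586) [600.4 112.4 251.2]
knob scene 0 [nan nan nan] nan
press top 2876 ((674.7166137695312, 107.73979949951172), (156.86659240722656, 204.60385131835938), 85.59402465820312) 195.3038022180682 [567.2  34.1 180.2] [782.  191.1 207. ]
head ((673.3833618164062, 90.13545227050781), (112.68550109863281, 212.03282165527344), 89.74718475341797)
mat ((641.248291015625, -176.17431640625), (121.78418731689453, 121.58076477050781), 5.466030597686768)
plaque 141 ((489.63140869140625, -233.04632568359375), (62.85739517211914, 133.6225128173828), 3.231358766555786)
frame ((475.5897216796875, -217.3726348876953), (2.308764696121216, 5.9355998039245605), 24.63348388671875)
pad ((604.6395874023438, 112.91432189941406), (45.8641471862793, 44.90094757080078), 84.71495819091797) [287 239] [309 255]
mat s ((643.9852294921875, -173.25570678710938), (121.88436126708984, 121.72840881347656), 5.416686058044434)
plq s ((500.66510009765625, -231.12152099609375), (75.37918090820312, 132.35366821289062), 3.2125608921051025)<stdin>:9: RuntimeWarning: Mean of empty slice.
  ret = um.true_divide(
  return _methods._mean(a, axis=axis, dtype=dtype,
  ret = ret.dtype.type(ret / rcount)
```

View pics/crop0.png

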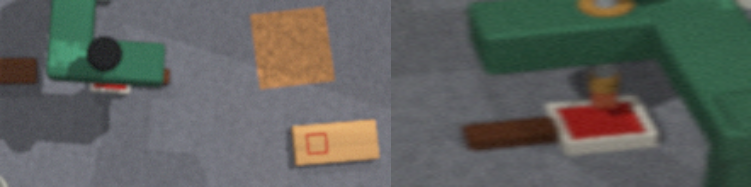

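jog_arm --plan '[0,0,0.045,0,0,0,0,0,0.08,0,0,0,0.023,-0.024,0.085,0,0,-4,0.046,-0.048,0.085,0,0,-8,0.069,-0.072,0.085,0,0,-12,0.092,-0.096,0.085,0,0,-16,0.115,-0.12,0.085,0,0,-20,0.138,-0.144,0.085,0,0,-24,0.161,-0.168,0.085,0,0,-28,0.184,-0.192,0.085,0,0,-32,0.207,-0.216,0.085,0,0,-36,0.23,-0.24,0.085,0,0,-40,0.253,-0.264,0.085,0,0,-44,0.276,-0.288,0.085,0,0,-48,0.299,-0.312,0.085,0,0,-52,0.322,-0.336,0.085,0,0,-56,0.345,-0.36,0.085,0,0,-60,0.358,-0.375,0.085,0,0,-64,0.367,-0.385,0.085,0,0,-64,0.367,-0.385,0.085,0,0,-64]' --claw 0

```text
clock: 2.1
eef_pos: [601.1, 112.0, 289.8]
eef_rot: [-3.141, 0.0, 1.586]
wrist_force: [-0.0, 0.2, -0.3]
finger_gap: 0.3
finger_force: 0.0
```

Run:
```python
from h import *
np.set_printoptions(precision=2,suppress=True)
p,d=load('top')
m=mask(p,(60,80,30),(95,255,255),(200,120,310,250))
# edges: front edge of the head (bottom), per column lowest green; robust line
uv=np.array([(u,np.nonzero(m[:,u])[0].max()+.5) for u in range(226,284)])
L=plane('top',uv,195)
print('front pts',np.c_[uv,L][::8])
def ang(P):
    l=cv2.fitLine(P[:,:2].astype(np.float32),cv2.DIST_HUBER,0,1e-3,1e-3).ravel();return np.degrees(np.arctan2(l[1],l[0])),l[2:]
print('front',ang(L))
uv=np.array([(np.nonzero(m[v,:])[0].min()-.5,v) for v in range(150,200)]);print('arm left',ang(plane('top',uv,195)))
uv=np.array([(np.nonzero(m[v,:240+0])[0].max()+.5,v) for v in range(165,198) if m[v,239]==0]);print('arm right',len(uv), ang(plane('top',uv,195)) if len(uv)>5 else '')
# pad front edge/handle in top
h=mask(p,(0,90,20),(15,255,110),(286,215,296,236));print('handle px',np.argwhere(h>0)[:,::-1].mean(0) if h.any() else None)
# handle in scene
p2,_=load('scene');h=mask(p2,(0,70,20),(15,255,110),(255,240,288,265));c=big(h);print('handle',rect(plane('scene',c,24)),rect(plane('scene',c,12)))
print(manip.read_state()['eef_pos'],manip.read_state()['joints'])
```

```text
front pts [[226.   226.5  574.17 172.3  195.  ]
 [234.   226.5  573.83 154.03 195.  ]
 [242.   226.5  573.48 135.76 195.  ]
 [250.   227.5  570.84 117.52 195.  ]
 [258.   227.5  570.49  99.25 195.  ]
 [266.   228.5  567.85  81.02 195.  ]
 [274.   229.5  565.2   62.79 195.  ]
 [282.   229.5  564.85  44.52 195.  ]]
front (np.float32(85.39396), array([569.65, 107.9 ], dtype=float32))
arm left (np.float32(-5.148074), array([696.86, 183.86], dtype=float32))
arm right 0 
handle px [287.4  224.73]
handle ((611.0234985351562, 49.993934631347656), (59.294559478759766, 36.56315612792969), 85.21001434326172) ((601.4520874023438, 52.4883918762207), (60.05034255981445, 37.02922439575195), 85.20994567871094)
[601.13 111.99 289.78] [ 0.12  0.4   1.2  -0.    1.55  0.11]
```

jog_arm --plan '[0,0,-0.02,0,0,0,0,0,-0.035,0,0,0,0,0,-0.043,0,0,0,0,0,-0.05,0,0,0,0,0,-0.056,0,0,0,0,0,-0.062,0,0,0,0,0,-0.066,0,0,0,0,0,-0.068,0,0,0,0,0,-0.069,0,0,0,0,0,-0.069,0,0,0,0,0,-0.069,0,0,0]'

```text
clock: 3.2
eef_pos: [600.5, 113.6, 223.2]
eef_rot: [3.14, -0.001, 1.587]
wrist_force: [-7.3, 2.1, 12.9]
finger_gap: 0.6
finger_force: 6.4
```

jog_arm --plan '[0,0,-0.002,0,0,0,0,0,-0.003,0,0,0,0,0,-0.003,0,0,0,0,0,-0.003,0,0,0,0,0,-0.003,0,0,0]'

```text
clock: 3.7
eef_pos: [600.5, 113.6, 220.6]
eef_rot: [3.14, -0.001, 1.587]
wrist_force: [-9.0, 2.4, 15.1]
finger_gap: 0.5
finger_force: 7.4
```

Run:
```python
from h import *
grab('scene');p,d=load('scene')
cv2.imwrite('pics/press.png',cv2.resize(p[150:280,230:360],None,fx=4,fy=4)[:,:,::-1])
```

```text
(no output)
```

View pics/press.png

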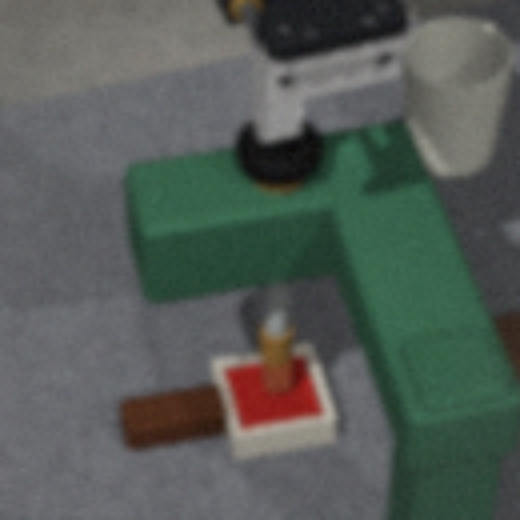

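jog_arm --plan '[0,0,0.03,0,0,0,0,0,0.06,0,0,0,0,0,0.08,0,0,0,-0.001,-0.033,0.08,5.6,-0.2,-0.7,-0.002,-0.066,0.08,11.2,-0.4,-1.4,-0.003,-0.1,0.08,16.9,-0.6,-2,-0.004,-0.133,0.08,22.5,-0.8,-2.7,-0.006,-0.166,0.08,28.1,-1,-3.4,-0.008,-0.2,0.08,33.8,-1.2,-4.1,-0.01,-0.233,0.08,39.4,-1.4,-4.8,-0.01,-0.264,0.08,45,-1.5,-5.4,-0.01,-0.264,0.08,45,-1.5,-5.4,-0.01,-0.264,0.08,45,-1.5,-5.4,-0.01,-0.264,0.08,45,-1.5,-5.4]'

```text
clock: 5.15
eef_pos: [590.9, -150.2, 299.0]
eef_rot: [3.141, -0.784, 1.488]
wrist_force: [-0.3, -0.2, 0.7]
finger_gap: 0.3
finger_force: 0.0
```

jog_arm --plan '[0,0.02,-0.03,0,0,0,0,0.04,-0.06,0,0,0,0,0.06,-0.1,0,0,0,0,0.07,-0.13,0,0,0,0,0.071,-0.16,0,0,0,0,0.071,-0.19,0,0,0,0,0.071,-0.216,0,0,0,0,0.071,-0.216,0,0,0,0,0.071,-0.216,0,0,0]' --claw 0.07 --force 20

```text
clock: 6.05
eef_pos: [591.1, -79.3, 83.8]
eef_rot: [3.141, -0.785, 1.489]
wrist_force: [-0.7, -0.6, 0.5]
finger_gap: 68.4
finger_force: 0.0
```

Run:
```python
from h import *
for n in('top','scene'): grab(n)
p,_=load('scene');q,_=load('top')
cv2.imwrite('pics/pre.png',np.hstack([cv2.resize(p[120:320,180:380],(400,400)),cv2.resize(q[150:350,200:400],(400,400))])[:,:,::-1])
m=mask(p,(0,150,90),(6,255,255),(280,225,320,270))|mask(p,(174,150,90),(180,255,255),(280,225,320,270))
print('pad',rect(plane('scene',big(m),18)))
```

```text
pad ((604.8325805664062, 112.88859558105469), (45.535362243652344, 44.858497619628906), 85.30650329589844)
```

View pics/pre.png

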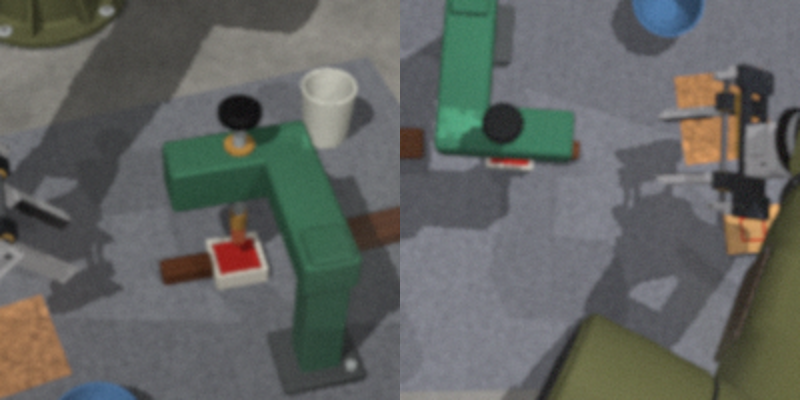

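jog_arm --plan '[0.001,0.02,-0.012,0,0,0,0.002,0.04,-0.024,0,0,0,0.003,0.06,-0.036,0,0,0,0.004,0.08,-0.047,0,0,0,0.005,0.1,-0.059,0,0,0,0.006,0.112,-0.066,0,0,0,0.006,0.122,-0.071,0,0,0,0.006,0.122,-0.071,0,0,0,0.006,0.122,-0.071,0,0,0]'

```text
clock: 7.05
eef_pos: [597.0, 41.4, 12.1]
eef_rot: [3.142, -0.785, 1.487]
wrist_force: [0.4, -0.2, 0.5]
finger_gap: 70.1
finger_force: 0.0
```

jog_arm --plan '[0,0,0,0,0,0,0,0,0,0,0,0,0,0,0,0,0,0,0,0,0,0,0,0,0,0,0,0,0,0,0,0,0,0,0,0]' --claw 0.01 --force 25

```text
clock: 7.65
eef_pos: [596.7, 41.8, 11.5]
eef_rot: [-3.14, -0.785, 1.486]
wrist_force: [0.3, -0.5, 0.4]
finger_gap: 25.6
finger_force: 0.3
```

jog_arm --plan '[0,0,0,0,0,0,0,0,0,0,0,0,0,0,0,0,0,0,0,0,0.003,0,0,0,0,0,0.005,0,0,0,0,0,0.005,0,0,0]'

```text
clock: 8.25
eef_pos: [596.7, 41.9, 16.7]
eef_rot: [-3.141, -0.785, 1.486]
wrist_force: [0.3, 0.2, -1.7]
finger_gap: 23.9
finger_force: 24.8
```

jog_arm --plan '[-0.001,-0.015,0,0,0,0,-0.002,-0.035,0,0,0,0,-0.003,-0.055,0,0,0,0,-0.004,-0.075,0,0,0,0,-0.004,-0.095,0,0,0,0,0.002,-0.12,0,0,0,0,0.009,-0.145,0,0,0,0,0.016,-0.17,0,0,0,0,0.023,-0.195,0,0,0,0,0.03,-0.22,0,0,0,0,0.037,-0.245,0,0,0,0,0.042,-0.265,0,0,0,0,0.045,-0.28,0,0,0,0,0.045,-0.287,0,0,0,0,0.045,-0.287,-0.002,0,0,0,0.045,-0.287,-0.004,0,0,0,0.045,-0.287,-0.0045,0,0,0,0.045,-0.287,-0.0045,0,0,0]'

```text
clock: 10.05
eef_pos: [641.6, -244.5, 12.0]
eef_rot: [-3.14, -0.786, 1.486]
wrist_force: [1.0, -0.2, -2.0]
finger_gap: 23.8
finger_force: 24.8
```

Run:
```python
from h import *
p,_=grab('scene');q,_=grab('top')
cv2.imwrite('pics/park.png',np.hstack([cv2.resize(p[180:340,100:260],(400,400)),cv2.resize(q[140:300,300:460],(400,400))])[:,:,::-1])
for n,i,roi in(('scene',p,(140,240,260,340)),('top',q,(330,170,400,240))):
    m=mask(i,(0,170,90),(5,255,255),roi)|mask(i,(174,150,90),(180,255,255),roi)
    print(n,rect(plane(n,big(m),19)))
```

```text
scene ((649.6348876953125, -173.1204833984375), (45.08983612060547, 41.21516418457031), 84.42755126953125)
top ((647.9295043945312, -176.30320739746094), (43.89873504638672, 44.748714447021484), 83.41229248046875)
```

View pics/park.png

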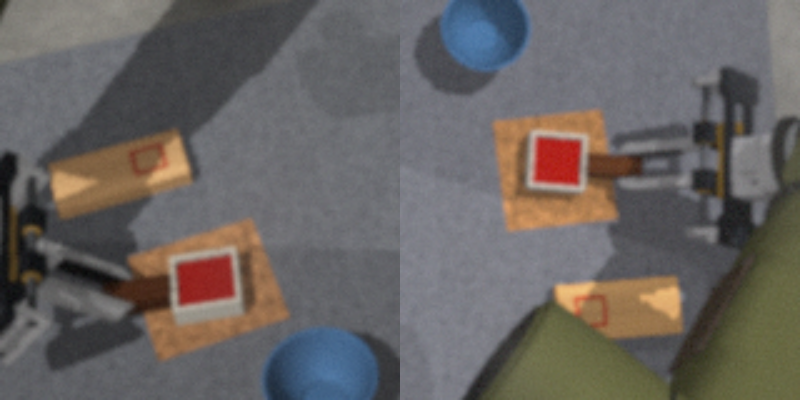

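jog_arm --plan '[0,0,-0.001,0,0,0,0,0,-0.0015,0,0,0]'

```text
clock: 10.35
eef_pos: [641.8, -244.9, 11.4]
eef_rot: [-3.141, -0.786, 1.487]
wrist_force: [-3.3, 1.2, 7.9]
finger_gap: 24.1
finger_force: 24.8
```

jog_arm --plan '[0,0,0,0,0,0,0,0,0,0,0,0,0,0,0,0,0,0,0,0,0,0,0,0,-0.001,-0.015,0.015,0,0,0,-0.003,-0.035,0.035,0,0,0,-0.005,-0.055,0.06,0,0,0,-0.006,-0.07,0.09,0,0,0,-0.03,-0.06,0.11,0,0,2,-0.06,-0.05,0.11,0,0,4,-0.09,-0.04,0.11,0,0,6,-0.12,-0.03,0.11,0,0,8,-0.15,-0.023,0.1,0,0,8,-0.15,-0.023,0.08,0,0,8,-0.15,-0.023,0.08,0,0,8]' --claw 0.09

```text
clock: 11.85
eef_pos: [491.1, -267.7, 88.6]
eef_rot: [-3.137, -0.788, 1.622]
wrist_force: [-0.6, 0.9, -0.8]
finger_gap: 89.9
finger_force: 0.0
```

Run:
```python
from h import *
p,_=grab('scene');q,_=grab('top')
cv2.imwrite('pics/pl.png',np.hstack([cv2.resize(p[180:340,80:240],(400,400)),cv2.resize(q[160:320,310:470],(400,400))])[:,:,::-1])
for n,i,roi in(('scene',p,(140,260,260,340)),('top',q,(330,170,400,240))):
    m=mask(i,(0,170,90),(5,255,255),roi)|mask(i,(174,150,90),(180,255,255),roi)
    print(n,rect(plane(n,big(m),19)))
```

```text
scene ((650.2660522460938, -173.4686279296875), (45.520530700683594, 40.77619171142578), 84.42062377929688)
top ((648.1829833984375, -176.33248901367188), (43.89873504638672, 44.23836135864258), 83.41229248046875)
```

View pics/pl.png

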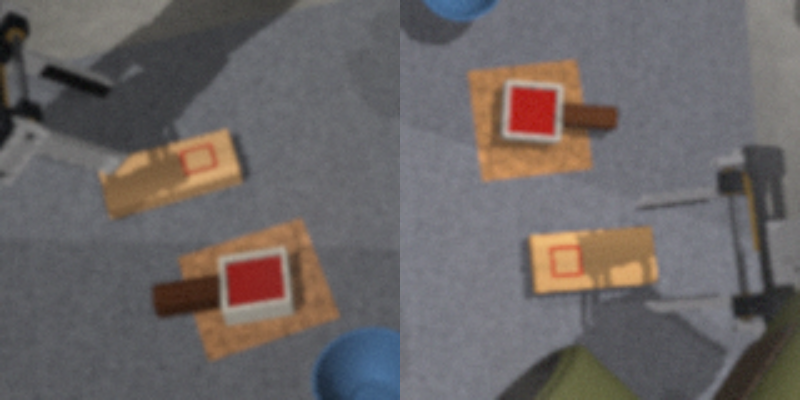

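The tray sits parked on the mat and the fingers straddle the plaque's rear half.

jog_arm --plan '[0,0,-0.025,0,0,0,0,0,-0.05,0,0,0,0,0,-0.07,0,0,0,0,0,-0.08,0,0,0,0,0,-0.081,0,0,0,0,0,-0.081,0,0,0]'

```text
clock: 12.55
eef_pos: [492.1, -268.4, 10.1]
eef_rot: [-3.141, -0.785, 1.626]
wrist_force: [0.9, -0.1, 0.2]
finger_gap: 89.5
finger_force: 0.0
```

jog_arm --plan '[0,0,0,0,0,0,0,0,0,0,0,0,0,0,0,0,0,0,0,0,0,0,0,0,0,0,0,0,0,0,0,0,0,0,0,0,0,0,0,0,0,0,0,0,0,0,0,0]' --claw 0.04 --force 20

```text
clock: 13.35
eef_pos: [491.8, -268.2, 9.7]
eef_rot: [-3.141, -0.785, 1.626]
wrist_force: [0.1, -1.3, 5.0]
finger_gap: 59.9
finger_force: 20.0
```

```bash
cat > fr.py <<'E'
from h import *
def frame(n,i,roi):
    m=mask(i,(0,110,60),(9,255,255),roi)|mask(i,(172,110,60),(180,255,255),roi)
    P=plane(n,np.argwhere(m>0)[:,::-1],18); return len(P),rect(P),P.mean(0)
E
python3 - <<'E'
from fr import *
p,_=grab('scene');q,_=grab('top')
print(frame('scene',p,(145,230,180,260)),frame('top',q,(362,250,392,280)))
m=big(mask(q,(8,60,90),(25,255,255),(350,242,425,285)));print(rect(plane('top',m,18)))
E
```

```text
(27, ((489.80523681640625, -201.37490844726562), (29.424766540527344, 30.702777862548828), 2.8981950283050537), array([ 488.61897477, -199.44953071,   18.        ])) (34, ((487.4032287597656, -204.5115509033203), (31.292312622070312, 30.51959991455078), 4.889898300170898), array([ 486.71516593, -205.67463327,   18.        ]))
((488.7505798339844, -232.40835571289062), (63.34693145751953, 133.59786987304688), 2.9123404026031494)
```

jog_arm --plan '[0.003,0.009,0,0,0,0,0.008,0.026,0,0,0,-0.5,0.014,0.044,0,0,0,-1,0.021,0.064,0,0,0,-1.5,0.028,0.084,0,0,0,-2,0.034,0.104,0,0,0,-2.5,0.041,0.124,0,0,0,-3,0.048,0.144,0,0,0,-3.5,0.056,0.164,0,0,0,-4,0.064,0.184,0,0,0,-4.5,0.072,0.204,0,0,0,-5,0.08,0.224,0,0,0,-5.5,0.088,0.242,0,0,0,-6,0.094,0.258,0,0,0,-6.5,0.098,0.273,0,0,0,-7,0.101,0.286,0,0,0,-7.5,0.103,0.298,0,0,0,-8,0.104,0.307,0,0,0,-8,0.104,0.314,0,0,0,-8,0.104,0.316,0,0,0,-8]'

```text
clock: 15.45
eef_pos: [595.9, 48.1, 9.8]
eef_rot: [-3.141, -0.785, 1.487]
wrist_force: [0.4, -4.5, 5.5]
finger_gap: 59.4
finger_force: 20.0
```

Run:
```python
from fr import *
p,_=grab('scene');q,_=grab('top')
print(manip.read_state()['eef_pos'],manip.read_state()['eef_rot'])
cv2.imwrite('pics/under.png',np.hstack([cv2.resize(p[190:280,240:340],(500,450)),cv2.resize(q[180:260,210:265],(300,450))])[:,:,::-1])
```

```text
[595.91112019  48.16678587   9.76069526] [-3.14109524 -0.78573683  1.48645143]
```

View pics/under.png

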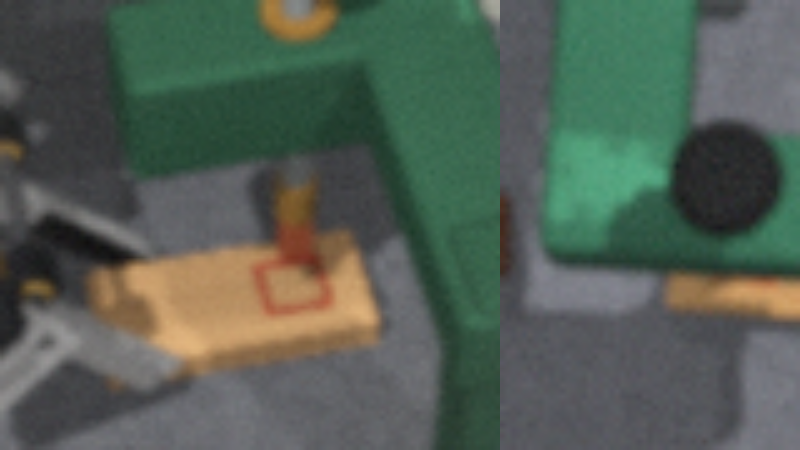

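The frame sits at about px (298,247) in the scene view, and the seal stands just above it, with its bottom near px (300,243).

Run:
```python
from fr import *
np.set_printoptions(precision=1,suppress=True,linewidth=200)
p,d=load('scene');q,dq=load('top')
C=cloud('scene',d);P=C[155:200,275:325].reshape(-1,3);k=P[(P[:,2]>243)&(P[:,2]<262)]
print('knob scene',len(k),cv2.minEnclosingCircle(k[:,:2].astype(np.float32)),rect(k),np.median(k[:,2]))
m=(p.max(2)<60).astype(np.uint8)*255;m[:160]=0;m[190:]=0;m[:,:282]=0;m[:,320:]=0
c=big(m);uv=c.astype(float);E=cv2.fitEllipse(c);print('dark',E,c.min(0),c.max(0))
for n,i,roi in(('scene',p,(286,238,312,258)),):
    print(frame(n,i,roi))
h=cv2.cvtColor(p,cv2.COLOR_RGB2HSV)
for v in range(222,256): print(v,' '.join('%3d/%3d'%(min(h[v,u,0],180),h[v,u,1]) for u in range(289,309)))
m=(q.max(2)<50).astype(np.uint8)*255;m[:190]=0;m[235:]=0;m[:,:230]=0;m[:,275:]=0
c=big(m);(e,ax,a)=cv2.fitEllipse(c);print('top knob',e,ax,plane('top',[e],250))
```

```text
knob scene 281 ((604.5748291015625, 115.42584991455078), 23.761449813842773) ((605.3482055664062, 115.65242004394531), (44.876827239990234, 43.72341537475586), 2.9169020652770996) 249.6235063875206
dark ((300.5181884765625, 177.2482452392578), (18.206575393676758, 25.195575714111328), 124.61296844482422) [289 168] [310 189]
(67, ((597.3235473632812, 114.70280456542969), (30.797155380249023, 43.478172302246094), 85.46780395507812), array([593.9, 116.7,  18. ]))
222  73/ 39  85/ 37  75/ 26  90/ 18  77/ 29  85/ 22  90/ 15  90/  7 105/ 13  81/ 21  85/ 17 105/  6 102/ 15 105/ 14 105/ 14 124/ 25 102/ 20 124/ 26 110/ 23 120/  7
223  98/ 11 103/ 19 120/ 12 108/ 16 130/ 11 135/  7  45/  7  30/  7 120/  3  70/  9  90/  6  75/  6   0/  0  75/  7  50/ 11 126/ 18   0/  0 113/ 15 105/ 22 114/ 18
224 114/ 13 120/ 14 102/ 17 100/ 24 128/ 15 170/ 12  18/ 38  23/ 27  15/  7  68/ 12 105/  6 100/  9  30/  3  20/ 28   4/ 25  45/ 15 113/ 15 110/ 12 105/  8 120/ 15
225 115/ 16 114/ 16 113/ 16 100/ 14 128/ 17   8/ 30  19/ 63  20/ 51  30/ 21  75/  6  75/  6  60/  6  17/ 21  16/ 67  18/ 56  15/  8 120/ 19 143
[... 4351 characters left out ...]
4   9/145  10/147  11/137  13/131  14/128  14/126  14/128  14/126  15/122  16/118  16/116  16/113
253  16/116  16/118  15/116  15/123  14/128  12/130  14/128  14/123  14/124  14/120  15/117  15/119  15/116  16/117  16/113  17/117  16/118  16/116  16/114  16/117
254  16/117  16/118  16/117  15/118  16/115  15/117  16/119  16/119  16/115  16/116  16/116  16/115  15/115  16/117  16/116  16/116  16/117  16/117  16/120  16/113
255  16/116  16/116  16/113  17/115  16/114  17/117  16/115  16/115  17/119  16/117  16/116  16/115  15/119  16/119  16/120  16/119  16/117  16/122  17/118  15/118
top knob (250.74783325195312, 211.87734985351562) (17.98021697998047, 18.32804298400879) [[598.9 113.6 250. ]]
```

Run:
```python
from fr import *
np.set_printoptions(precision=1,suppress=True,linewidth=200)
P=plane('scene',[(299,251.1),(291.8,246.5),(304.3,246.5),(293.4,251.7),(305.2,249.8),(291.2,243.4)],18);print(P)
ex=np.array([.084,.996]);ey=np.array([.996,-.084])  # press x, and away-from-robot
print('along ex',P[:,:2]@ex,'along ey',P[:,:2]@ey)
# seal lateral: ray at z=55 and z=62
for uv,z in(((298.65,236),None),((298.6,231),None)):
    for z in (45,55,65): print(uv,z,plane('scene',[uv],z)[0])
S=plane('scene',[(300.5,176)],252)
print('knob ell',S, 'seal ex,ey (604.6,115.4):',np.array([604.6,115.4])@ex,np.array([604.6,115.4])@ey)
# knob rim lateral: dark mask columns 
p,_=load('scene');g=p.max(2)[165:192,283:318]
print(g[4:24:3])
```

```text
[[617.3 111.7  18. ]
 [598.6  99.9  18. ]
 [607.7 128.1  18. ]
 [615.   98.6  18. ]
 [618.  126.8  18. ]
 [589.  101.5  18. ]]
along ex [163.1 149.8 178.6 149.9 178.2 150.6] along ey [605.5 587.9 594.6 604.3 604.9 578.1]
(298.65, 236) 45 [594.7 118.1  45. ]
(298.65, 236) 55 [603.  115.2  55. ]
(298.65, 236) 65 [611.4 112.4  65. ]
(298.6, 231) 45 [579.7 123.   45. ]
(298.6, 231) 55 [588.2 120.   55. ]
(298.6, 231) 65 [596.7 117.1  65. ]
knob ell [[614.3 113.7 252. ]] seal ex,ey (604.6,115.4): 165.72480000000002 592.488
[[ 64  68  74  66  67  74  69  67  52  49  45  35  28  19  22  20  15  17  21  22  28  27  38  52  71  82  96 101 103 100  99 101 104  98 102]
 [ 69  66  64  77  83  71  49  24  24  19  23  16  18  20  23  23  23  14  22  14  17  18  18  18  23  16  37  70  89 102 103 105  99 104 107]
 [ 73  78  88 103 102  79  48  25  18  19  17  18  24  19  12  23  19  17  22  23  21  20  22  22  21  22  24  43  81 103 107 102 102 102 103]
 [ 84  98 114 111 109  85  56  28  18  22  27  25  22  24  30  23  25  25  24  23  25  22  21  18  17  21  25  59  88 111 114 109 109 106 107]
 [107 112 113 114 117 110  94  64  35  22  17  19  22  22  26  28  26  27  28  23  26  17  20  19  22  38  68  97 112 116 114 112 106 104 100]
 [121 118 120 122 116 116 115 107 102  96  78  67  45  38  30  27  28  32  31  29  27  33  29  40  58  60  57  65  61  62  57  60  62  66  58]
 [ 98  97  84  89  95  94  90  86  85  83  92  96 102 106  96 100 101 103  99  88  76  69  64  62  56  63  58  58  62  62  64  65  63  62  65]]
```

jog_arm --plan '[0,0.001,0,0,0,0,0,0.001,0,0,0,0,0,0.001,0,0,0,0]'

```text
clock: 15.85
eef_pos: [595.9, 48.5, 9.8]
eef_rot: [-3.141, -0.785, 1.486]
wrist_force: [0.2, -1.9, 5.4]
finger_gap: 59.6
finger_force: 20.0
```

jog_arm --plan '[0,0,0,0,0,0,0,0,0,0,0,0,0,0,0,0,0,0,0,0,0,0,0,0,0,0,0,0,0,0,-0.001,-0.01,0.01,0,0,0,-0.003,-0.03,0.03,0,0,0,-0.005,-0.06,0.06,0,0,0,-0.007,-0.09,0.09,0,0,0,-0.008,-0.115,0.12,0,0,0,-0.008,-0.12,0.16,0,0,0,-0.008,-0.12,0.2,0,0,0,-0.008,-0.12,0.24,0,0,0,-0.008,-0.12,0.28,0,0,0,-0.008,-0.12,0.29,0,0,0]' --claw 0.085

```text
clock: 17.35
eef_pos: [587.8, -72.0, 304.7]
eef_rot: [3.134, -0.782, 1.492]
wrist_force: [0.8, 0.0, 0.3]
finger_gap: 85.1
finger_force: 0.0
```

Run:
```python
from fr import *
p,_=grab('scene')
h=cv2.cvtColor(p,cv2.COLOR_RGB2HSV)
H=np.where(h[:,:,0]>90,0,h[:,:,0])
for v in range(240,255): print(v,' '.join('%3d'%h[v,u,0] for u in range(288,310)))
cv2.imwrite('pics/rel.png',cv2.resize(p[190:280,240:340],(800,600),interpolation=cv2.INTER_CUBIC)[:,:,::-1])
```

```text
240  16  15  15  15  16  16  14  13   8   7   7   6   8   6   7  11  14  14  16  16  16  14
241  15  16  16  15  14  14  13   9   8   8   6   6   6   6   7   8  12  15  16  16  16  15
242  15  16  14  13  11  10   9   8   7   7   8   7   7   6   6   8  11  13  15  16  16  16
243  15  14  12   9   8   8  10  11  10  11  11  12  12  11  11   9  10  13  14  16  15  16
244  16  15  12   8   8  12  14  14  14  14  15  15  16  15  13  10   9  13  15  15  16  16
245  16  16  13  10   9  12  15  15  16  16  15  16  15  16  13  10   8  10  14  16  16  16
246  16  16  14  11   9  11  14  16  16  15  16  15  16  15  15  12  10  11  14  16  17  16
247  15  15  15  12   9  11  14  16  15  17  15  15  16  16  16  14  11   9  12  16  16  16
248  16  16  15  13   9  10  14  15  16  16  16  16  16  16  15  14  11   8  12  15  16  15
249  16  16  16  14  11   9  12  14  16  16  15  15  15  15  13  13  10   8  10  14  16  16
250  16  16  16  14  11   8  10  14  13  13  14  13  12  11  10   9   8   8   9  14  15  16
251  16  16  16  14  12   9   8  10  10   9  10  10  10  10  10  10  11  10  13  15  15  16
252  15  15  15  15  14  10   9  10  10  10  11  11  13  13  14  14  14  14  15  16  16  15
253  16  15  16  16  15  14  13  13  14  14  14  15  16  15  15  16  16  16  16  16  16  16
254  16  15  16  16  16  15  15  15  16  16  17  16  16  16  16  17  15  15  16  16  16  16
```

View pics/rel.png

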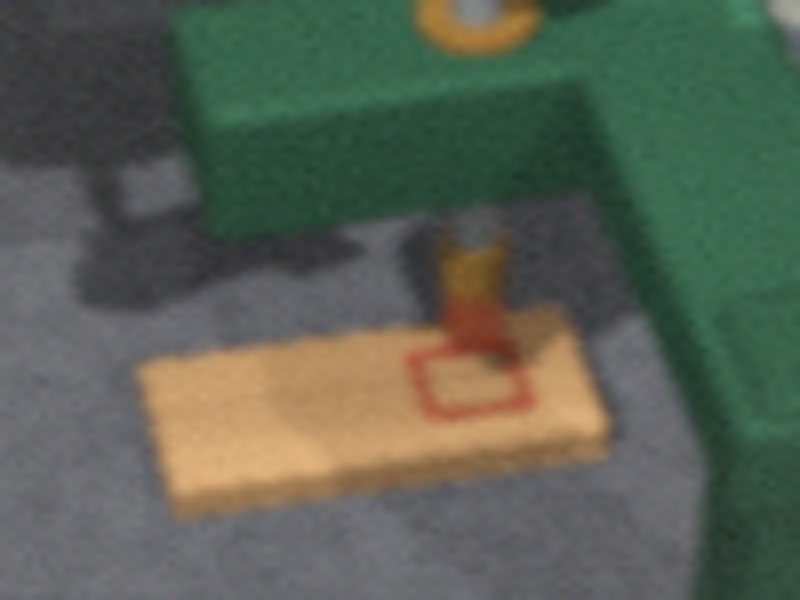

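Plaque is free and square, frame at px (298.5,247), with the seal just above it. I'll go to the knob and check with the seal lowered to just above the plaque.

jog_arm --plan '[0,0.01,0,-5.6,0.5,0,0.002,0.025,0,-11.2,1,0,0.004,0.05,0,-16.8,1.4,0,0.006,0.075,0,-22.4,1.9,0,0.008,0.1,0,-28,2.4,0,0.01,0.125,0,-33.6,2.9,0,0.012,0.15,0,-39.2,3.3,0,0.013,0.17,0,-44.8,3.8,0,0.013,0.1845,-0.009,-44.8,3.8,0,0.013,0.1845,-0.02,-44.8,3.8,0,0.013,0.1845,-0.035,-44.8,3.8,0,0.013,0.1845,-0.05,-44.8,3.8,0,0.013,0.1845,-0.06,-44.8,3.8,0,0.013,0.1845,-0.065,-44.8,3.8,0,0.013,0.1845,-0.067,-44.8,3.8,0,0.013,0.1845,-0.067,-44.8,3.8,0]' --claw 0

```text
clock: 19.0
eef_pos: [600.6, 112.0, 232.5]
eef_rot: [-3.14, -0.0, 1.485]
wrist_force: [-2.4, -4.4, 6.0]
finger_gap: 0.3
finger_force: 2.7
```

Run:
```python
from fr import *
p,_=grab('scene')
cv2.imwrite('pics/low.png',cv2.resize(p[210:270,260:340],(800,600),interpolation=cv2.INTER_CUBIC)[:,:,::-1])
```

```text
(no output)
```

View pics/low.png

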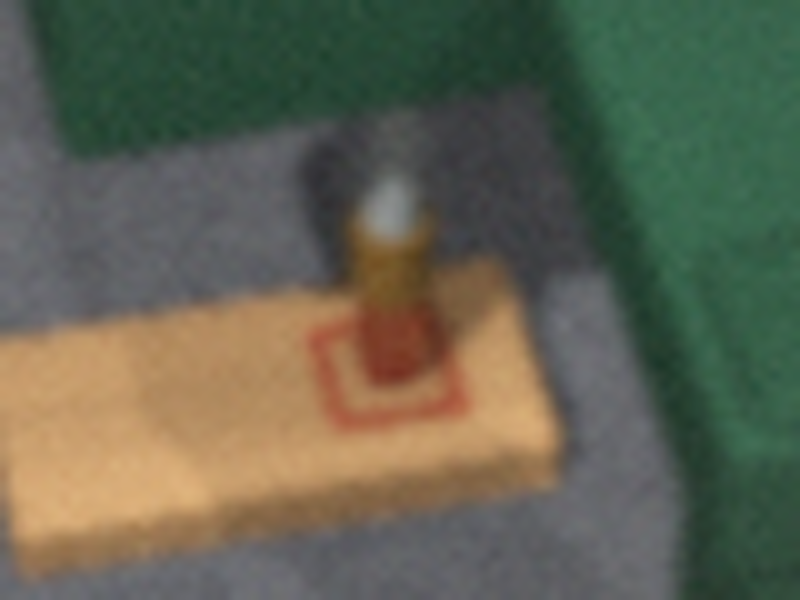

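Run:
```python
from fr import *
p,_=load('scene')
a=p.astype(int)
print('G/R*100');
for v in range(238,256): print(v,' '.join('%3d'%(100*a[v,u,1]//max(a[v,u,0],1)) for u in range(288,312)))
print('R')
for v in range(240,252): print(v,' '.join('%3d'%a[v,u,0] for u in range(288,312)))
```

```text
G/R*100
238  91  90  87  87  89  83  74  75  72  75  71  73  72  74  74  75  79  75  77  74  75  74  80  89
239  84  81  81  80  79  76  77  74  71  70  73  74  73  71  71  73  76  76  79  78  76  78  79  83
240  77  79  78  77  77  76  75  70  64  63  68  65  64  61  59  70  72  76  75  75  75  78  76  79
241  77  77  76  75  75  73  68  64  56  53  58  56  55  52  53  60  71  76  76  78  73  76  77  78
242  77  75  73  68  65  61  59  56  48  52  52  50  50  48  49  54  65  71  75  77  76  77  78  79
243  77  76  68  57  54  57  58  58  49  48  50  49  49  52  50  53  59  70  76  77  78  77  77  79
244  78  74  68  55  56  65  69  62  53  48  50  52  52  52  56  54  57  69  76  77  78  78  78  79
245  78  77  71  60  58  69  73  68  55  48  48  47  47  52  56  56  54  66  75  77  77  78  78  77
246  76  78  73  65  56  66  73  70  57  46  47  46  46  49  59  61  59  63  73  77  78  78  79  78
247  78  79  75  66  57  60  73  71  63  48  45  42  46  56  66  68  60  59  68  76  77  80  81  79
248  76  77  77  71  59  60  70  73  69  61  59  62  66  69  72  70  63  58  67  75  77  78 
[... 1209 characters left out ...]

245 179 176 178 169 164 168 164 152 134 125 125 123 121 126 117 107 125 154 177 189 193 199 194 190
246 176 178 175 170 157 165 167 155 139 126 127 123 123 118 119 122 142 162 186 193 196 196 195 194
247 174 173 172 166 163 163 169 167 151 129 124 117 121 129 138 151 156 169 183 196 198 200 201 197
248 177 174 177 169 164 163 174 169 161 142 139 136 142 155 166 166 165 170 184 192 199 195 201 199
249 180 182 179 175 167 167 170 172 172 169 167 165 168 170 168 174 168 167 183 193 200 201 201 201
250 178 180 179 179 169 165 167 174 177 172 175 171 170 170 166 168 166 175 182 196 199 205 203 205
251 183 179 180 179 175 173 169 168 169 169 167 167 168 167 165 168 175 182 188 200 208 206 210 213
```

Run:
```python
from fr import *
np.set_printoptions(precision=1,suppress=True)
ex=np.array([.084,.996]);ey=np.array([.996,-.084])
F=plane('scene',[(299,251.3),(292.1,246.5),(304.4,246.5)],18);S=plane('scene',[(299.1,247.7),(296.0,246),(302.1,246)],20.5)
print('frame ex',(F[1:,:2]@ex),(F[1:,:2]@ex).mean(),'ey',F[0,:2]@ey-14.5)
print('seal ex',(S[:,:2]@ex),(S[1:,:2]@ex).mean(),'ey',S[0,:2]@ey-7)
```

```text
frame ex [150.5 178.9] 164.68161825904653 ey 591.5509446578612
seal ex [165.3 159.4 173.4] 166.37091627923843 ey 590.4161058671754
```

Offset is about 2 mm, within tolerance; stamping.

jog_arm --plan '[0,0,-0.003,0,0,0,0,0,-0.006,0,0,0,0,0,-0.009,0,0,0,0,0,-0.012,0,0,0,0,0,-0.014,0,0,0,0,0,-0.0145,0,0,0,0,0,-0.0145,0,0,0,0,0,-0.0145,0,0,0,0,0,-0.0145,0,0,0]'

```text
clock: 19.95
eef_pos: [600.8, 112.2, 220.2]
eef_rot: [3.141, -0.001, 1.485]
wrist_force: [-7.6, -4.2, 18.0]
finger_gap: 0.4
finger_force: 8.7
```

jog_arm --plan '[0,0,0.01,0,0,0,0,0,0.02,0,0,0,0,0,0.04,0,0,0,0,0,0.07,0,0,0,0,0,0.1,0,0,0,0,0,0.12,0,0,0,0,0,0.12,0,0,0,0,0,0.12,0,0,0]'

```text
clock: 20.75
eef_pos: [600.6, 113.0, 336.9]
eef_rot: [-3.14, -0.001, 1.486]
wrist_force: [-0.6, 0.2, -0.6]
finger_gap: 0.6
finger_force: 0.0
```

Run:
```python
from fr import *
np.set_printoptions(precision=1,suppress=True)
p,d=grab('scene');a=p.astype(int)
for v in (243,245,246,248,250,251,252): print(v,' '.join('%3d'%(100*a[v,u,1]//max(a[v,u,0],1)) for u in range(288,312)))
C=cloud('scene',d);P=C[155:200,275:325].reshape(-1,3);k=P[(P[:,2]>225)&(P[:,2]<262)];print('knob z',np.median(k[:,2]))
```

```text
243  78  75  67  58  55  59  60  59  61  66  65  65  68  69  64  53  61  68  75  77  77  78  79  78
245  77  78  72  60  60  66  76  76  77  77  77  79  78  75  70  61  56  64  74  77  78  78  79  77
246  77  77  76  62  57  65  73  79  78  78  78  77  76  75  75  70  62  64  73  76  78  77  77  78
248  77  77  76  69  60  60  70  76  77  78  78  78  76  76  77  72  64  57  65  73  79  78  78  77
250  76  77  77  73  64  57  63  70  72  70  70  70  69  65  59  59  52  54  61  71  76  77  80  79
251  77  78  76  75  69  58  57  60  62  61  60  60  60  61  61  62  61  65  69  75  78  78  78  79
252  75  78  79  76  71  65  58  57  60  62  63  65  70  73  71  74  74  75  76  77  78  79  80  79
knob z 249.02340500759533
```

```bash
python3 -c "
from cell import manip
print(manip.sign_off())"
```

```text
the job is handed in; nothing more can be done
None
```

I inked the seal, parked the tray on the mat, stamped the plaque in its frame (about 2 mm off the seal's axis by camera) and left it under the raised seal; the job was handed in at about 21 s, and no verdict came back.

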